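# Dispense a spacer with the lidded lever feeder

### The arm

A 6-joint arm with a two-finger parallel gripper is mounted at the origin on the work surface. World frame = base frame: x ahead of the robot, y to its left, z up, the work surface at z = 0. Lengths are in mm, angles in rad, forces in N, time in s.
With the tool pointing down it reaches from about 300 to 775 mm from the base axis. Payload 14.6 kg.
Tool frame: the origin (TCP) lies between the finger pads; the fingertips stand 8 mm ahead of it and the grasp point (between the pads) lies 11 mm behind it; z points along the fingers, y is the direction in which the jaws open and shut (so a half turn about z gives the same grasp; the last joint's range is limited). The gripper opens to 94 mm and grips with 3 to 60 N. Pads are 16 mm wide; open, the fingers measure 119 mm over their backs; the gripper's body (75 mm by 177 mm) begins 78 mm behind the grasp point.
Start: joints at [1.248, 0.3, 1.521, -0, 1.321, -0.067], TCP at [139.158, 532.094, 213.446] pointing down, gripper open.
Joint ranges: [-3.03, 3.03], [-0.79, 2.21], [0.23, 2.52], [-1.04, 4.18], [0, 3.07], [-2.55, 2.55]. Speed limits (rad/s): [2.22, 2.22, 2.57, 3.14, 3.14, 3.14].

### API

Orientations are given as [roll, pitch, yaw] about the fixed x, y, z axes, in that order (R = Rz(yaw) Ry(pitch) Rx(roll)).
In Python, from cell import manip, cams, models gives the robot as it stands. The module is installed in compiled form; this text tells all that it offers.
- The arm moves only by the shell command python3 -m pendant 'ROWS' [OPENING] [FORCE]. ROWS is JSON, a list that holds one entry, the list of rows, each a list of 4 numbers: the shift along the tool's x, y, z in cm, then the turn about the tool's z in rad. In form: [[[x, y, z, roll], ...]]. A call has 1 to 5 rows; each row is the pose to reach, as a shift and turn from the pose commanded when the call began, along the tool's axes at that moment; what a row does not reach only later rows make up. A row lasts 1/10 s, in which the tool goes at most 50 mm and 8.59 degrees, less where a joint would pass 70% of its speed; a pose out of reach is approached as far as the arm can. A call with a gripper value outside its range is refused whole. OPENING is the opening, from -1 (shut) to 1 (fully open), so that 0 is half open, set as the call begins (- or left out, the last holds). The fingers move at their own pace and stop on an object; FORCE is the grip in N (left out, the last holds). Time passes only in rows, so rows that repeat a pose let the fingers close. It gives the time, the measured TCP pose, the force and the opening at its end, in the units of the state.
- manip.read_state(): the state, without advancing time (a new reading comes with each control period).
- cams.camera(name): name is "scene" or "top" or "wrist"; returns a dict with "frame" (420x560x3 uint8, red, green, blue), "K" (3x3 intrinsics, pixels), "pose" (4x4, takes a point from camera to world coordinates). Camera axes: x right, y down, z forward; pixel columns grow to the right and rows downward; lengths in mm; the calibration is good to about 2 mm. A picture is of the moment at which its call begins. There is no depth.
- manip.sign_off(): hands the job in, once; it reports no verdict.
Trained networks look in the newest picture that a camera, given by its name, has taken for a name from the list of things; names that differ only in an ending like _2 or _b are one class to them, and where a whole thing is asked for, a point or a joint stands for the part that bears it (a point fixed in the world has none). Each returns a list of dicts, best first, with "score" (0 to 1); they miss things now and then, are a little off and sometimes report something else, mostly with a low value. They report only what shows in the picture. A call takes as long as a camera call. They do not tell look-alikes from the thing itself.
- models.regions_of(camera, name): "pixels" (420x560 bool, what is visible of it) and "point" ([column, row] in pixels, amid what is visible of it).
The state is a dict: "clock": time; "joints": joint angles; "qd": joint speeds; "effort": joint torques, N m; "eef_pos": TCP position; "eef_rot": TCP orientation; "wrist_force": force on the tool from outside, world axes, zero at the start; "moment": the same for the moment, N m; "finger_gap": finger opening in mm.
Only numpy, scipy, OpenCV 4.12 (cv2) and the standard library are available. Lean on these libraries where they do the work, as an engineer would, in place of code of your own. Each camera call takes 0.05 s, during which the arm holds its last target.

### The job

At the assembly bench, push the grey tray along its guides until it is fully home against the blue dispenser, then press the red lever down so the clear lid lifts and the yellow spacer rolls out into the tray, and finally ease the lever back up so the lid closes fully without slamming. Use the fingertips only: pick nothing up, work the lid only by its lever, do not touch the spacer, and leave the other things on the bench where they are.

Things in the scene. Friction and masses are not known exactly. Their poses are not given: they have to be found in the camera images.
- dispenser: Blue spacer dispenser, fixed to the bench: plinth 180 x 80 x 44 mm carrying a sloping aluminium chute 62 mm wide; chute walls 105 mm high, hopper with shut lid 133 mm. Origin on the bench surface below it; z up; its front, where the spacer comes out, faces its own -x. Red lever on its -y side. The raised lid reaches 220 mm height and stays at x above -70 mm.
- tray_stop (a point): Foot of the plinth's flat front, the stop for the tray: x = -100, y = 0, z = 0 mm in the dispenser's frame, same axes. From here two low aluminium guides (16 mm high, 8 mm thick, inner faces at y = +-48 mm) run 150 mm towards -x and form the lane for the tray.
- chute_lip (a point): Middle of the chute's lower edge, where the spacer drops off: x = -125, y = 0, z = 50 mm in the dispenser's frame (underside 45 mm, so the tray passes under it).
- tray: Loose open grey tray 130 (x) x 88 (y) x 32 mm tall, walls 4 mm, about 0.25 kg. Origin at the centre of its underside, axes as the dispenser's within 0.03 rad. It starts between the guides, drawn out 35 to 75 mm towards the dispenser's -x; fully home, its back wall rests on the plinth, origin at x = -165 mm in the dispenser's frame. Its front (-x) wall, to push on, stays clear of everything.
- spacer: Loose yellow plastic spacer, a cylinder 26 mm in diameter and 40 mm long with its axis along its own y, origin at its centre, 25 g. It waits on the sloping chute behind the lid's front flap and rolls out by itself once the lid is up about 0.3 rad; about 1 s after that it lies in the tray.
- lever_pad (a point): Centre of the upper face of the red lever pad, 40 (x) x 34 (y) x 8 mm, about level. In the dispenser's frame it rests at x = -160, y = -95, z = 124 mm and goes down to x = -166, y = -95, z = 54 mm (lever 0.4 rad). It turns about a level axis along the dispenser's y through x = 10, z = 75 mm; a 10 mm steel rod joins it to the dispenser.
- lever (a joint): Lever angle in rad: 0 at rest (up), grows as the pad is pressed down, stop at 0.4. A spring and the lid's weight push it back up; about 2 to 5 N straight down on the pad holds it. Let go, it flies up and the lid slams.
- lid (a joint): Angle of the clear lid (114 x 66 mm with a 49 mm front flap and an orange edge strip) about its rear hinge in rad: 0 shut, 0.9 fully open. Geared to the lever: lid = 2.25 x lever. It closes gently when it turns no faster than 2 rad/s, that is, while the lever pad rises slower than about 0.15 m/s.
- unit1: Bystander, to be left alone: white hexagonal device housing, 110 mm over corners, 30 mm tall, loose on the bench; origin at its underside.
- unit2: Bystander, to be left alone: white hexagonal device housing, 110 mm over corners, 30 mm tall, loose on the bench; origin at its underside.
- unit3: Bystander, to be left alone: white hexagonal device housing, 110 mm over corners, 30 mm tall, loose on the bench; origin at its underside.
- screwbox: Bystander, to be left alone: clear open box, 100 x 100 x 50 mm, loose on the bench; origin at its underside.
- driver: Bystander, to be left alone: screwdriver, yellow handle, lying, loose on the bench; origin at its underside.
- bottle: Bystander, to be left alone: green bottle, 60 mm across, 180 mm tall, loose on the bench; origin at its underside.
- collar: Bystander, to be left alone: brass collar, 40 mm across, 15 mm tall, loose on the bench; origin at its underside.
Not all that is in view belongs to the job. Several things look just like the tray: the one meant starts farthest to the robot's left.

How it is judged (in metres and radians):
On the way, in this order (a step that is already met when the one before it is completed fails the run):
1. the tray is pushed fully home against the dispenser (x of tray in the frame of dispenser above -0.17 m), for 0.2 s.
2. the spacer has rolled out into the tray while the lid is up (x of spacer in the frame of tray between -0.061 and 0.061 m and y of spacer in the frame of tray between -0.042 and 0.042 m and z of spacer in the frame of tray below 0.03 m and value of joint lid above 0.15 rad), for 0.1 s.
3. the lid is shut again (value of joint lid below 0.04 rad), for 0.2 s.
At the end, for the whole second after the job is handed in: The tray stands flat with its back wall within 5 mm of the dispenser's plinth, the spacer lies inside the tray, and lid and lever are back at rest (lid under 0.04 rad, lever under 0.02 rad) (x of tray in the frame of dispenser above -0.17 m and x of spacer in the frame of tray between -0.061 and 0.061 m and y of spacer in the frame of tray between -0.042 and 0.042 m and z of spacer in the frame of tray below 0.03 m and value of joint lid below 0.04 rad and value of joint lever below 0.02 rad and angle between tray's own z axis and vertical below 0.05 rad and linear speed of tray below 0.02 m/s); the robot touches nothing.
It fails at once if the lid slams: it falls faster than 2 rad/s while more than 0.06 rad open (velocity of joint lid below -2 rad/s and value of joint lid above 0.06 rad).
It fails at once if the tray is lifted or tipped (height (world z) of tray above 0.01 m or angle between tray's own z axis and vertical above 0.15 rad).
It fails at once if the spacer is touched by the robot (contact force between spacer and the fingers above 0.3 N or contact force between spacer and the arm above 0.3 N).
It fails at once if the lid itself is pushed by the robot (contact force between lid and the fingers above 1 N or contact force between lid and the arm above 1 N).
It fails at once if a bystander is moved more than 20 mm (distance of any of unit1, unit2, unit3, screwbox, driver, bottle, collar from where it was at the start of the episode above 0.02 m).
It also fails if it takes over 56 s, if anything falls off the work surface, if the arm or the gripper's body presses on something with over 40 N, if the wrist force passes 120 N, or if a joint passes its speed limit or range.

## Working session

There is one attempt and no reset: what is moved stays moved. The work goes in short steps, Python scripts to look and compute and a shell command to move; the robot and the scene stay as the last step left them, time stands still between calls to the robot, and variables do not carry over. Pictures are saved under pics/ and viewed, and the job is handed in when it is done.

```bash
mkdir -p pics
cat > h.py <<'E'
from cell import manip, cams, models
import numpy as np, cv2
def snap(n,f):
    c=cams.camera(n); cv2.imwrite('pics/'+f,cv2.cvtColor(c['frame'],cv2.COLOR_RGB2BGR)); return c
def ray(c,px,z):
    K=np.array(c['K']);P=np.array(c['pose']);d=P[:3,:3]@np.linalg.inv(K)@np.array([px[0],px[1],1.]);o=P[:3,3]
    return o+d*(z-o[2])/d[2]
def proj(c,p):
    K=np.array(c['K']);P=np.array(c['pose']);q=K@(P[:3,:3].T@(np.array(p,float)-P[:3,3]));return q[:2]/q[2]
E
python3 - <<'E'
from h import *
import pickle
print(manip.read_state())
C={}
for n in('scene','top'):
    c=snap(n,n+'0.png');C[n]=c;print(n,c['K'],c['pose'])
    for k in('dispenser','tray','lever_pad','spacer'):
        for r in models.regions_of(n,k)[:5]: print(n,k,round(r['score'],2),r['point'],r['pixels'].sum())
pickle.dump(C,open('c0.pkl','wb'))
E
```

```text
{'clock': 0.0, 'joints': array([ 1.24838206e+00,  3.00449809e-01,  1.52159458e+00, -9.34886282e-06,
        1.32071921e+00, -6.66120083e-02]), 'qd': array([-0.00021327,  0.0016026 , -0.0015443 , -0.00103368,  0.00034429,
        0.00057668]), 'effort': array([-1.13074275e-03, -5.31805408e+01, -3.52740884e+01,  7.08012516e-02,
        2.43549328e-02, -8.16635634e-05]), 'eef_pos': array([139.08944324, 531.84889216, 212.89230025]), 'eef_rot': array([-3.14042370e+00, -6.89060281e-05,  2.88579267e+00]), 'wrist_force': array([-0.00719468, -1.41581668, -0.62601156]), 'moment': array([-0.01031416, -0.01756951,  0.01363725]), 'finger_gap': 93.95700617054179}
scene [[382.84032355   0.         273.09549484]
 [  0.         382.84032355 202.57562153]
 [  0.           0.           1.        ]] [[-8.24240370e-01  4.41880005e-01 -3.54076084e-01  9.43033683e+02]
 [ 5.66176155e-01  6.52539323e-01 -5.03623861e-01  5.53496685e+02]
 [ 8.50725426e-03 -6.15576553e-01 -7.88031175e-01  1.00057287e+03]
 [ 0.00000000e+00  0.00000000e+00  0.00000000e+00  1.00000000e+00]]
scene dispenser 0.69 [237.3, 201.3] 3266
[... 215 characters left out ...]
 201.4] 3060
scene lever_pad 0.5 [288.1, 189.6] 149
scene spacer 0.71 [251.2, 124.5] 134
top [[390.46105256   0.         280.84392036]
 [  0.         390.46105256 213.4280022 ]
 [  0.           0.           1.        ]] [[ 2.81695250e-03 -9.97583261e-01  6.94240721e-02  4.36841477e+02]
 [-9.99967355e-01 -3.33584488e-03 -7.35944252e-03 -4.59074150e+01]
 [ 7.57324460e-03 -6.94010745e-02 -9.97560092e-01  1.34525046e+03]
 [ 0.00000000e+00  0.00000000e+00  0.00000000e+00  1.00000000e+00]]
top dispenser 0.68 [293.0, 189.2] 2269
top tray 0.83 [278.1, 272.8] 1035
top tray 0.8 [328.5, 239.7] 1046
top tray 0.63 [245.6, 205.3] 1047
top tray 0.18 [295.1, 190.6] 2066
top lever_pad 0.91 [295.1, 204.4] 372
```

Run:
```python
import cv2
a=cv2.imread('pics/top0.png')[120:330,180:440];cv2.imwrite('pics/t0b.png',cv2.resize(a,None,fx=2.8,fy=2.8,interpolation=2))
a=cv2.imread('pics/scene0.png')[60:350,130:460];cv2.imwrite('pics/s0b.png',cv2.resize(a,None,fx=2,fy=2,interpolation=2))
```

```text
(no output)
```

View pics/top0.png

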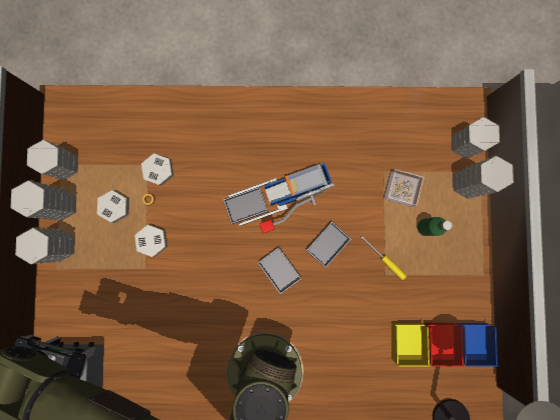

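View pics/t0b.png

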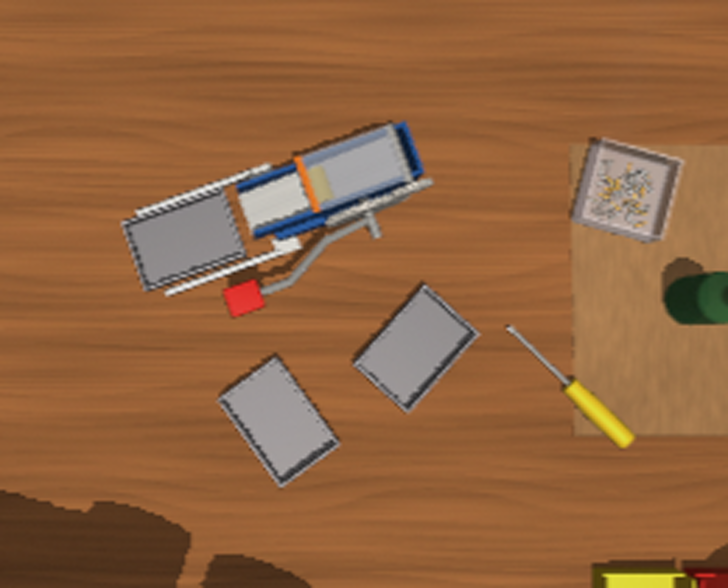

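View pics/s0b.png

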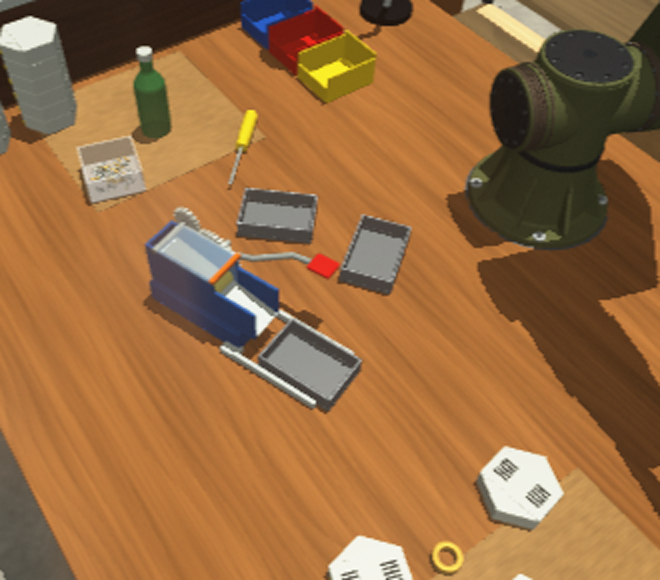

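```bash
cat > fit.py <<'E'
from h import *
import pickle
from scipy.optimize import least_squares
C=pickle.load(open('c0.pkl','rb'))
T=lambda u,v:(180+(u+.5)/2.8-.5,120+(v+.5)/2.8-.5)
S=lambda u,v:(130+(u+.5)/2-.5,60+(v+.5)/2-.5)
red={}
for n,(x0,x1,y0,y1) in {'top':(250,290,210,240),'scene':(275,310,175,205)}.items():
    f=C[n]['frame'].astype(int); m=(f[...,0]>150)&(f[...,1]<70)&(f[...,2]<80)
    k=np.zeros_like(m);k[y0:y1,x0:x1]=1;v,u=np.where(m&k);red[n]=(u.mean(),v.mean());print(n,red[n],len(u))
D=[('top',red['top'],(-160,-95,123)),('scene',red['scene'],(-160,-95,122)),
('top',T(139,213),(-250,52,16)),('top',T(168,293),(-250,-52,16)),
('scene',S(310,405),(-250,52,16)),
('top',T(298,157),(-19,33,133))][:5]
def g(p,q):
    c,s=np.cos(p[2]),np.sin(p[2]);return (p[0]+c*q[0]-s*q[1],p[1]+s*q[0]+c*q[1],q[2])
f=lambda p:np.concatenate([proj(C[n],g(p,q))-px for n,px,q in D])
r=least_squares(f,[480,-70,-1.3]);P=r.x
TR=[('top',T(122,222),(-65,44,32)),('top',T(148,291),(-65,-44,32)),('scene',S(327,408),(-65,44,32)),('scene',S(360,357),(-65,-44,32))]
t=least_squares(lambda p:np.concatenate([proj(C[n],g(p,q))-px for n,px,q in TR]),[480,60,-1.3])
if __name__=='__main__':
    print(P,np.round(r.fun.reshape(-1,2),1));print(t.x,np.round(t.fun.reshape(-1,2),1))
    d=t.x[:2]-P[:2];c,s=np.cos(P[2]),np.sin(P[2]);print('tray in disp',c*d[0]+s*d[1],-s*d[0]+c*d[1])
    print('pad',g(P,(-160,-95,124)),'lane end',g(P,(-250,0,0)),'pushed front',g(P,(-230,0,20)), 'reach')
E
python3 fit.py
```

```text
top (np.float64(266.6060606060606), np.float64(226.16666666666666)) 132
scene (np.float64(291.4017857142857), np.float64(192.44642857142858)) 112
[ 623.08977529 -131.80775779   -1.24478442] [[ 0.1 -0. ]
 [-0.4 -0.3]
 [-0.3 -0.8]
 [-1.2 -0.6]
 [ 0.8 -1.7]]
[562.61849135  66.00519196  -1.1743935 ] [[-1.2 -0.5]
 [-0.7 -1.1]
 [ 0.8 -3. ]
 [-0.6  0.8]]
tray in disp -206.76056440108562 6.06698280138427
pad (np.float64(481.8508884731765), np.float64(-10.660835207366564), 124) lane end (np.float64(543.0228854342644), np.float64(105.02402459629425), 0) pushed front (np.float64(549.4282366224102), np.float64(86.07748200519023), 20) reach
```

```bash
cat > ov.py <<'E'
from fit import *
def box(x0,x1,y0,y1,z0,z1):
    import itertools
    v=np.array(list(itertools.product((x0,x1),(y0,y1),(z0,z1))));return [(v[i],v[j]) for i in range(8) for j in range(i) if (v[i]!=v[j]).sum()==1]
def overlay(c,name,P,tp,rect,sc):
    f=cv2.cvtColor(c['frame'],cv2.COLOR_RGB2BGR);x0,y0,x1,y1=rect
    a=cv2.resize(f[y0:y1,x0:x1],None,fx=sc,fy=sc,interpolation=2)
    def L(p,es,col):
        for e in es:
            q=[tuple(int(v) for v in ((proj(c,g(p,w))-[x0,y0]+.5)*sc)) for w in e];cv2.line(a,*q,col,1)
    for B in [(-100,80,-40,40,0,44),(-250,-100,48,56,0,16),(-250,-100,-56,-48,0,16),(-180,-140,-112,-78,116,124)]: L(P,box(*B),(0,255,255))
    L(tp,box(-65,65,-44,44,0,32),(0,255,0))
    cv2.imwrite('pics/'+name,a)
if __name__=='__main__':
    overlay(C['top'],'ot0.png',P,t.x,(200,140,360,250),4.8)
    overlay(C['scene'],'os0.png',P,t.x,(190,130,350,270),4.2)
E
python3 ov.py
```

```text
top (np.float64(266.6060606060606), np.float64(226.16666666666666)) 132
scene (np.float64(291.4017857142857), np.float64(192.44642857142858)) 112
```

View pics/ot0.png

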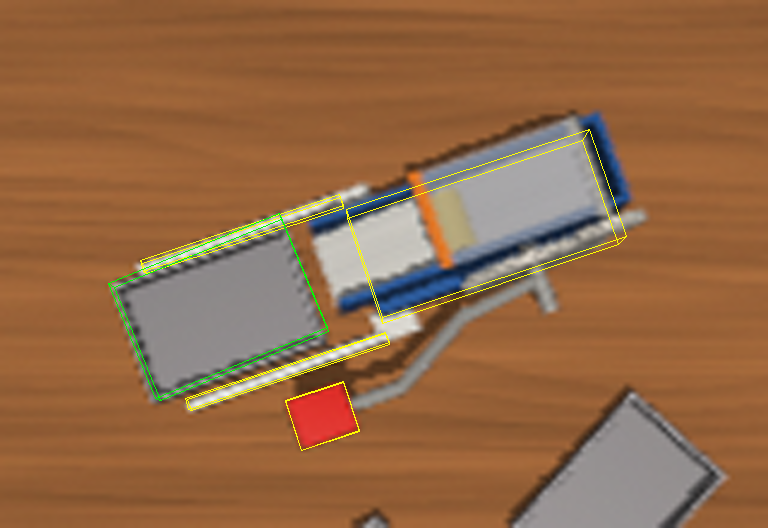

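View pics/os0.png

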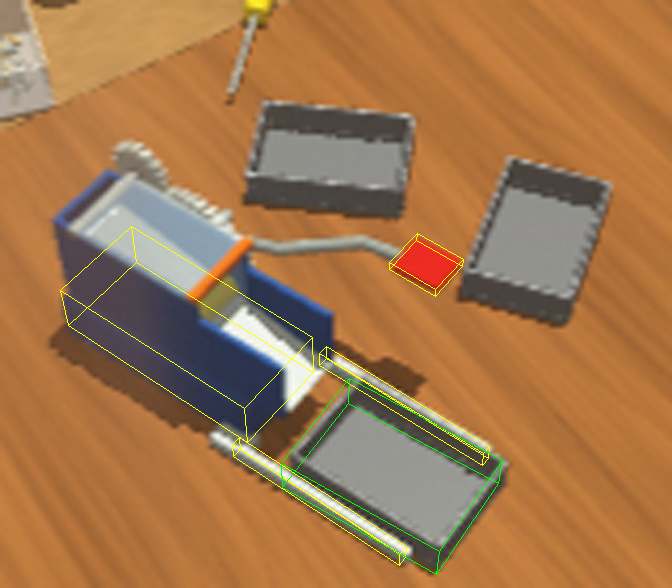

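```bash
cat > fit2.py <<'E'
import ov; from ov import *
T=lambda u,v:np.array((200+u/4.8-.5,140+v/4.8-.5)); S=lambda u,v:np.array((190+u/4.2-.5,130+v/4.2-.5))
D=[('top',red['top'],(-160,-95,123)),('scene',red['scene'],(-160,-95,122)),
('top',T(138,267),(-250,52,16)),('top',T(188,404),(-250,-52,16)),('scene',S(405,551),(-250,52,14)),('scene',S(489,449),(-250,-52,14)),
('top',T(327,273),(-125,0,50)),('scene',S(306,390),(-125,0,47))]
# line: point anywhere along x at y,z
Ln=[('top',T(352,192),52,16),('top',T(370,343),-52,16),('scene',S(235,441),52,16),('scene',S(330,357),-52,16),('top',T(431,220),0,133),('scene',S(222,270),0,133)]
def f(p):
    r=[proj(C[n],g(p,q))-px for n,px,q in D]
    for n,px,y,z in Ln:
        a=proj(C[n],g(p,(-150,y,z)));b=proj(C[n],g(p,(-50,y,z)));d=(b-a)/np.linalg.norm(b-a)
        r.append([0,d[0]*(px-a)[1]-d[1]*(px-a)[0]])
    return np.concatenate(r)
r=least_squares(f,P,loss='soft_l1',f_scale=1.);P=r.x
if __name__=='__main__':
    print(P,np.round(r.fun.reshape(-1,2),1))
    d=t.x[:2]-P[:2];c,s=np.cos(P[2]),np.sin(P[2]);print('tray in disp',c*d[0]+s*d[1],-s*d[0]+c*d[1])
    print('pad',g(P,(-160,-95,124)))
    overlay(C['top'],'ot1.png',P,t.x,(200,140,360,250),4.8)
    overlay(C['scene'],'os1.png',P,t.x,(190,130,350,270),4.2)
E
python3 fit2.py
```

```text
top (np.float64(266.6060606060606), np.float64(226.16666666666666)) 132
scene (np.float64(291.4017857142857), np.float64(192.44642857142858)) 112
[ 625.92006485 -129.30692671   -1.22756868] [[ 0.  -0.3]
 [-0.6 -0.2]
 [ 0.2  0.2]
 [-0.3  0.3]
 [ 0.4  0.4]
 [-0.3  0.5]
 [ 0.1 -0. ]
 [ 0.2 -0.2]
 [ 0.  -0.3]
 [ 0.   0.4]
 [ 0.   0.4]
 [ 0.  -0.2]
 [ 0.  -0.2]
 [ 0.  -0.4]]
tray in disp -205.22298901133462 6.118634494919199
pad (np.float64(482.6165774836915), np.float64(-10.609367722676442), 124)
```

View pics/ot1.png

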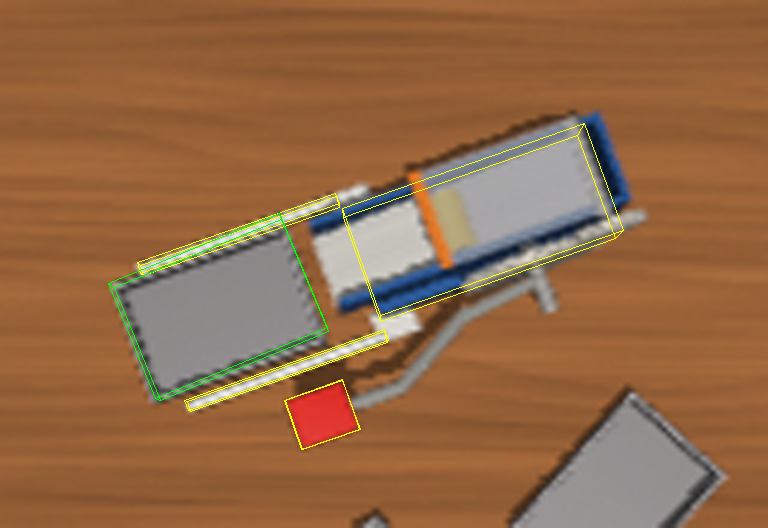

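View pics/os1.png

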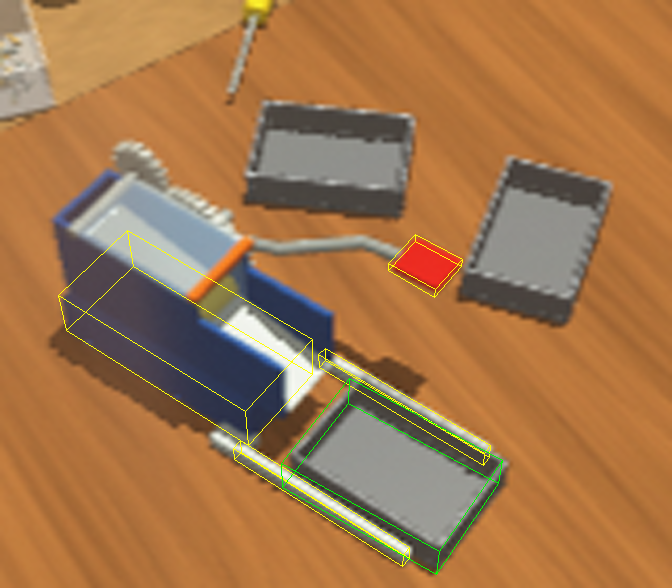

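```bash
cat > go.py <<'E'
import sys,json
sys.argv_=sys.argv
from cell import manip
import numpy as np
from scipy.spatial.transform import Rotation as Ro
P=np.array([625.92,-129.31,-1.22757]);c,s=np.cos(P[2]),np.sin(P[2])
def W(q): return np.array([P[0]+c*q[0]-s*q[1],P[1]+s*q[0]+c*q[1],q[2]])
def rep(q=None,yaw=1.914):
    st=manip.read_state();R=Ro.from_euler('xyz',st['eef_rot']).as_matrix();p=np.array(st['eef_pos'])
    d=p[:2]-P[:2];print('t',st['clock'],'tcp in disp',np.round([c*d[0]+s*d[1],-s*d[0]+c*d[1],p[2]],1),'rot',np.round(st['eef_rot'],3),'F',np.round(st['wrist_force'],1))
    if q is not None: print('tool shift cm',np.round(R.T@(W(q)-p)/10,2),'turn',round(float((R.T@Ro.from_euler('xyz',[np.pi,0,yaw]).as_matrix())[1,0]),3), np.round(Ro.from_matrix(R.T@Ro.from_euler('xyz',[np.pi,0,yaw]).as_matrix()).as_rotvec(),3))
if __name__=='__main__':
    rep(np.array([float(v) for v in sys.argv[1:4]]) if len(sys.argv)>3 else None)
E
python3 go.py -305 0 213; python3 -m pendant '[[[-4.4,-2.4,0,0.13],[-8.8,-4.8,0,0.26],[-13.2,-7.2,0,0.39],[-17.6,-9.6,0,0.52],[-22,-12,0,0.65]]]' -1; python3 go.py -305 0 150
```

```text
t 0.5 tcp in disp [-786.6 -235.8  213.4] rot [-3.142 -0.     2.886] F [-0.6 -0.  -0.4]
tool shift cm [-4.663e+01 -2.648e+01  4.000e-02] turn 0.826 [-0.     0.     0.972]
clock: 1.0
eef_pos: [322.3, 359.2, 213.7]
eef_rot: [3.141, -0.0, 2.231]
wrist_force: [0.6, 1.2, -0.5]
finger_gap: 57.4
t 1.0 tcp in disp [-562.2 -121.5  213.7] rot [ 3.141 -0.     2.231] F [ 0.6  1.2 -0.5]
tool shift cm [-28.22   3.53   6.37] turn 0.311 [ 0.001 -0.     0.317]
```

```bash
python3 -m pendant '[[[-4.7,0.6,0,0.06],[-9.4,1.2,0,0.12],[-14.1,1.8,0,0.2],[-18.8,2.4,1,0.26],[-23.5,3,3,0.317]]]'; python3 go.py -305 0 60
```

```text
clock: 1.5
eef_pos: [490.7, 193.7, 185.0]
eef_rot: [3.139, 0.0, 1.916]
wrist_force: [0.5, 1.1, 0.1]
finger_gap: 17.5
t 1.5 tcp in disp [-349.7  -18.6  185. ] rot [3.139 0.    1.916] F [0.5 1.1 0.1]
tool shift cm [-4.47  1.81 12.51] turn 0.002 [0.003 0.    0.002]
```

```bash
python3 -m pendant '[[[0,0,0,0],[0,0,0,0]]]'; python3 go.py -305 0 18;python3 - <<'E'
from h import *
snap('top','t2.png');snap('scene','s2.png');snap('wrist','w2.png')
E
```

```text
clock: 1.7
eef_pos: [489.0, 194.7, 183.6]
eef_rot: [-3.141, -0.0, 1.917]
wrist_force: [0.6, 0.3, -0.0]
finger_gap: 2.0
t 1.7 tcp in disp [-351.2  -19.9  183.6] rot [-3.141 -0.     1.917] F [ 0.6  0.3 -0. ]
tool shift cm [-4.63  1.99 16.56] turn 0.003 [-0.001 -0.     0.003]
```

View pics/w2.png

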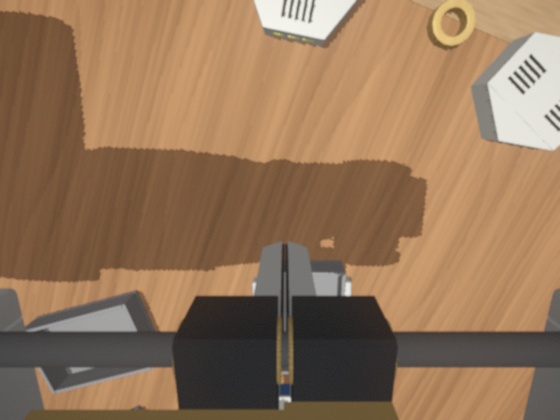

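View pics/s2.png

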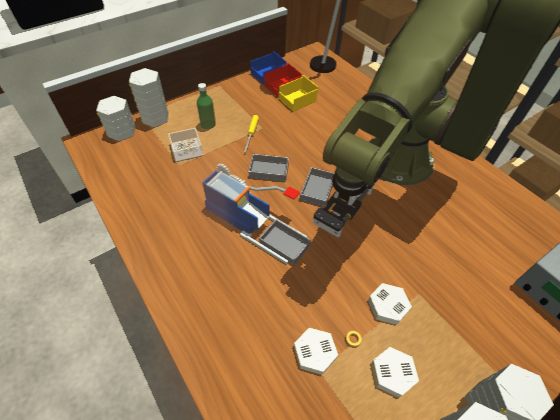

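```bash
python3 -m pendant '[[[-1.2,0.5,4,0],[-2.4,1,8,0],[-3.6,1.5,12,0],[-4.6,2,15,0],[-4.6,2,16.6,0]]]'; python3 -m pendant '[[[0,0,0,0],[0,0,0,0]]]'; python3 go.py -280 0 18;python3 - <<'E'
from h import *
snap('top','t3.png')
c=snap('scene','s3.png');import cv2
cv2.imwrite('pics/s3b.png',cv2.resize(cv2.imread('pics/s3.png')[130:290,190:390],None,fx=3.6,fy=3.6))
E
```

```text
clock: 2.35
eef_pos: [522.7, 159.0, 16.0]
eef_rot: [-3.14, -0.0, 1.92]
wrist_force: [0.6, -0.2, 0.4]
finger_gap: 0.7
clock: 2.55
eef_pos: [523.5, 159.7, 19.0]
eef_rot: [3.141, 0.0, 1.92]
wrist_force: [0.2, 0.1, -0.0]
finger_gap: 0.5
t 2.55 tcp in disp [-306.7    0.8   19. ] rot [3.141 0.    1.92 ] F [ 0.2  0.1 -0. ]
tool shift cm [-2.67 -0.1   0.11] turn 0.006 [0.001 0.    0.006]
```

View pics/s3b.png

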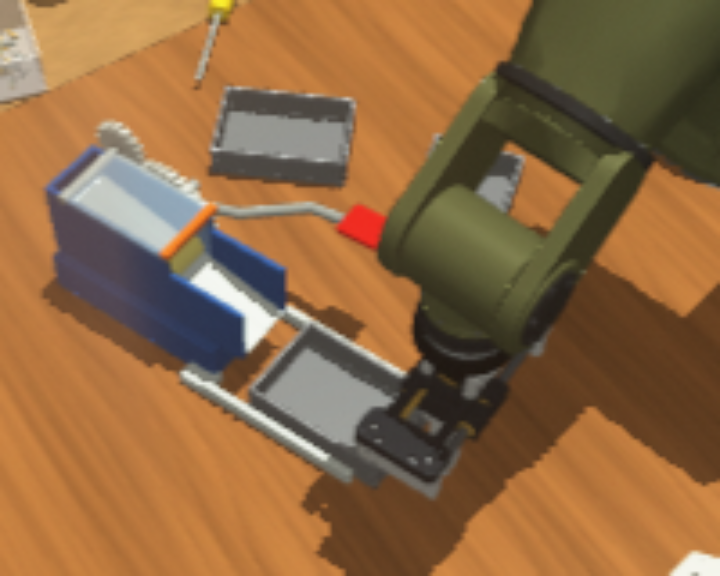

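```bash
python3 -m pendant '[[[-1,0,0,0],[-2,0,0,0],[-3,0,0,0],[-3.7,0,0,0],[-4.4,0,0,0]]]'; python3 go.py -238 0 18; python3 -m pendant '[[[-0.5,0,0,0],[-0.9,0,0,0],[-1.3,0,0,0],[-1.6,0,0,0],[-1.6,0,0,0]]]'; python3 go.py -238 0 18
```

```text
clock: 3.15
eef_pos: [538.7, 116.8, 18.2]
eef_rot: [3.141, -0.0, 1.918]
wrist_force: [-0.8, 2.6, 3.2]
finger_gap: 0.4
t 3.15 tcp in disp [-261.1    0.7   18.2] rot [ 3.141 -0.     1.918] F [-0.8  2.6  3.2]
tool shift cm [-2.31 -0.08  0.02] turn 0.004 [ 0.    -0.     0.004]
clock: 3.65
eef_pos: [543.9, 102.0, 17.9]
eef_rot: [-3.141, 0.0, 1.919]
wrist_force: [0.2, -0.2, 0.2]
finger_gap: 0.3
t 3.65 tcp in disp [-245.4    0.6   17.9] rot [-3.141  0.     1.919] F [ 0.2 -0.2  0.2]
tool shift cm [-0.74 -0.06 -0.01] turn 0.005 [-0.     0.     0.005]
```

```bash
python3 -m pendant '[[[-0.2,0,0,0],[-0.4,0,0,0],[-0.6,0,0,0],[-0.6,0,0,0]]]'; python3 -m pendant '[[[-0.1,0,0,0],[-0.2,0,0,0],[-0.3,0,0,0]]]'; python3 go.py -238 0 18
```

```text
clock: 4.05
eef_pos: [544.8, 98.7, 17.9]
eef_rot: [-3.14, -0.003, 1.919]
wrist_force: [-9.7, 18.1, 5.5]
finger_gap: 0.3
clock: 4.35
eef_pos: [544.8, 98.5, 17.9]
eef_rot: [-3.139, -0.007, 1.919]
wrist_force: [-17.7, 44.3, 11.7]
finger_gap: 0.5
t 4.35 tcp in disp [-2.418e+02  2.000e-01  1.790e+01] rot [-3.139 -0.007  1.919] F [-17.7  44.3  11.7]
tool shift cm [-0.38 -0.03 -0.01] turn 0.005 [-0.002 -0.007  0.005]
```

```bash
python3 -m pendant '[[[0.5,0,0,0],[1.5,0,0,0],[3,0,0,0],[5,0,0,0],[5,0,-3,0]]]';python3 -m pendant '[[[0,0,-4,0],[0,0,-8,0],[0,0,-12,0],[0,0,-16,0],[0,0,-18,0]]]';  python3 go.py -160 -95 180
python3 - <<'E'
from ov import *
import pickle
C={n:cams.camera(n) for n in('top','scene')};pickle.dump(C,open('c4.pkl','wb'))
P=np.array([625.92,-129.31,-1.22757]);h=np.append(g(P,(-165,0,0))[:2],P[2])
overlay(C['top'],'ot4.png',P,h,(200,140,360,250),4.8)
overlay(C['scene'],'os4.png',P,h,(190,130,350,270),4.2)
E
```

```text
clock: 4.85
eef_pos: [527.1, 142.6, 45.2]
eef_rot: [-3.135, -0.001, 1.92]
wrist_force: [0.4, 0.7, -0.4]
finger_gap: 0.5
clock: 5.35
eef_pos: [530.3, 141.6, 231.6]
eef_rot: [3.137, 0.001, 1.919]
wrist_force: [-0.3, -0.3, -0.1]
finger_gap: 0.7
t 5.35 tcp in disp [-287.3    1.1  231.6] rot [3.137e+00 1.000e-03 1.919e+00] F [-0.3 -0.3 -0.1]
tool shift cm [-12.68  -9.69   5.14] turn 0.005 [0.004 0.001 0.005]
top (np.float64(266.6060606060606), np.float64(226.16666666666666)) 132
scene (np.float64(291.4017857142857), np.float64(192.44642857142858)) 112
```

View pics/os4.png

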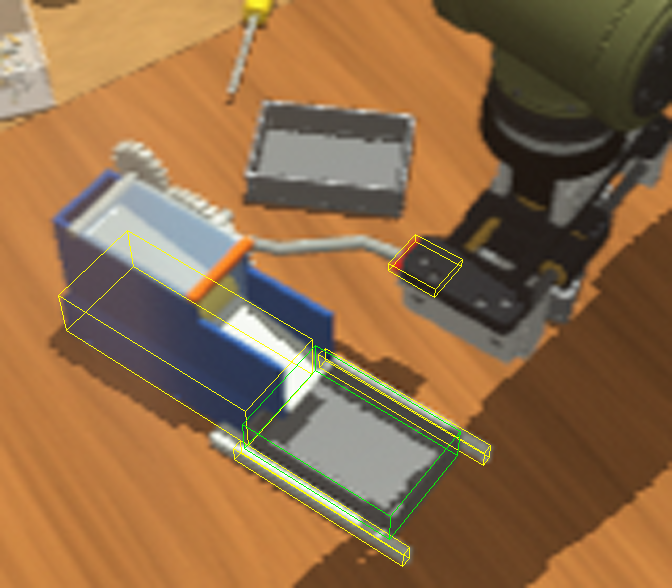

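View pics/ot4.png

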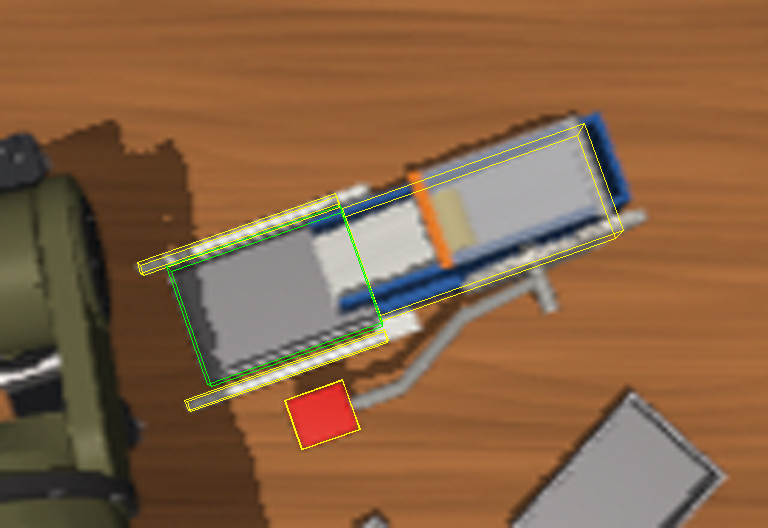

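```bash
python3 -m pendant '[[[-3,-2.4,0,0],[-6,-4.8,0,0],[-9,-7.2,1,0],[-11.5,-9,3,0],[-12.7,-9.7,6,0]]]';python3 -m pendant '[[[0,0,0,0],[0,0,0,0]]]';  python3 go.py -162 -95 140
```

```text
clock: 5.95
eef_pos: [481.2, -13.1, 167.2]
eef_rot: [3.141, 0.001, 1.917]
wrist_force: [1.4, 0.1, -0.3]
finger_gap: 0.5
clock: 6.15
eef_pos: [481.8, -11.0, 167.8]
eef_rot: [-3.14, -0.001, 1.918]
wrist_force: [0.8, 0.6, 0.5]
finger_gap: 0.3
t 6.15 tcp in disp [-159.9  -95.9  167.8] rot [-3.140e+00 -1.000e-03  1.918e+00] F [0.8 0.6 0.5]
tool shift cm [0.21 0.09 2.78] turn 0.004 [-0.001 -0.001  0.004]
```

```bash
python3 -m pendant '[[[0,0.1,1,0],[0,0.1,2,0],[0,0.1,3,0],[0,0.1,3.4,0]]]';python3 -m pendant '[[[0,0,0.3,0],[0,0,0.6,0],[0,0,1,0],[0,0,1,0]]]';  python3 go.py -162 -95 140
python3 - <<'E'
from h import *
snap('scene','s6.png')
cv2.imwrite('pics/s6b.png',cv2.resize(cv2.imread('pics/s6.png')[120:270,190:350],None,fx=3.8,fy=3.8))
E
```

```text
clock: 6.55
eef_pos: [482.5, -10.8, 132.8]
eef_rot: [-3.14, -0.001, 1.919]
wrist_force: [1.0, -0.6, 0.1]
finger_gap: 0.7
clock: 6.95
eef_pos: [483.0, -11.2, 123.8]
eef_rot: [3.141, 0.0, 1.919]
wrist_force: [-0.2, 0.2, -0.0]
finger_gap: 0.9
t 6.95 tcp in disp [-159.4  -94.8  123.8] rot [3.141 0.    1.919] F [-0.2  0.2 -0. ]
tool shift cm [ 0.26 -0.02 -1.62] turn 0.005 [0.    0.    0.005]
```

View pics/s6b.png

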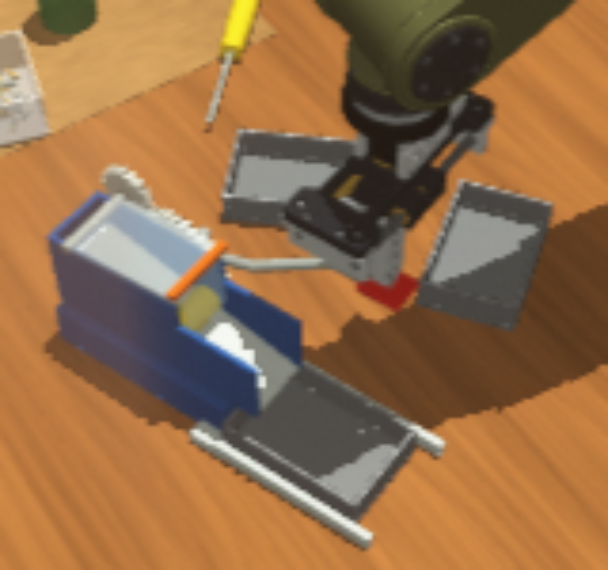

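```bash
python3 -m pendant '[[[0,0,1,0],[0.1,0,2,0],[0.3,0,3,0],[0.4,0,4,0],[0.5,0,5,0]]]';python3 -m pendant '[[[0,0,0.2,0],[0,0,0.2,0],[0,0,0.2,0],[0,0,0.2,0],[0,0,0.2,0]]]';  python3 go.py -165 -95 70
python3 - <<'E'
from h import *
snap('scene','s7.png');snap('top','t7.png')
cv2.imwrite('pics/s7b.png',cv2.resize(cv2.imread('pics/s7.png')[120:270,190:350],None,fx=3.8,fy=3.8))
E
```

```text
clock: 7.5
eef_pos: [481.3, -6.6, 73.3]
eef_rot: [3.141, 0.001, 1.919]
wrist_force: [1.2, -1.2, 4.8]
finger_gap: 0.5
clock: 8.0
eef_pos: [481.0, -6.4, 72.1]
eef_rot: [-3.141, -0.0, 1.919]
wrist_force: [-3.9, 1.2, 3.1]
finger_gap: 0.3
t 8.0 tcp in disp [-164.5  -95.1   72.1] rot [-3.141 -0.     1.919] F [-3.9  1.2  3.1]
tool shift cm [0.05 0.01 0.21] turn 0.005 [-0.    -0.     0.005]
```

View pics/s7b.png

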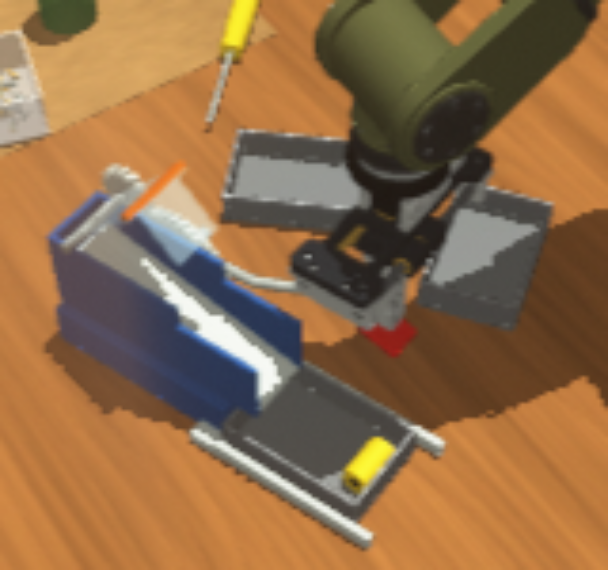

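```bash
python3 -m pendant '[[[0,0,0,0],[0,0,0,0],[0,0,0,0],[0,0,0,0],[0,0,0,0]]]'; python3 -m pendant '[[[0,0,-0.3,0],[0,0,-0.7,0],[-0.1,0,-1.1,0],[-0.1,0,-1.5,0],[-0.1,0,-1.9,0]]]';python3 -m pendant '[[[0,0,-0.4,0],[0,0,-0.8,0],[-0.1,0,-1.2,0],[-0.1,0,-1.6,0],[-0.2,0,-2,0]]]'; python3 go.py -160 -95 132
```

```text
clock: 8.6
eef_pos: [481.2, -6.4, 72.0]
eef_rot: [-3.142, -0.0, 1.919]
wrist_force: [-3.4, 1.1, 3.1]
finger_gap: 0.6
clock: 9.1
eef_pos: [481.8, -7.5, 91.6]
eef_rot: [3.141, 0.0, 1.919]
wrist_force: [-0.9, 2.3, 2.6]
finger_gap: 0.1
clock: 9.6
eef_pos: [482.4, -9.3, 111.4]
eef_rot: [3.141, 0.0, 1.919]
wrist_force: [0.0, 2.3, 4.3]
finger_gap: 0.6
t 9.6 tcp in disp [-161.3  -94.8  111.4] rot [3.141 0.    1.919] F [0.  2.3 4.3]
tool shift cm [-0.13 -0.02 -2.06] turn 0.005 [0.    0.    0.005]
```

```bash
python3 -m pendant '[[[0,0,-0.4,0],[0,0,-0.7,0],[-0.1,0,-1,0],[-0.1,0,-1.3,0],[-0.1,0,-1.6,0]]]';python3 -m pendant '[[[0,0,-0.2,0],[0,0,-0.4,0],[0,0,-0.6,0],[0,0,-0.8,0],[0,0,-1,0]]]'; python3 go.py -160 -95 140
```

```text
clock: 10.1
eef_pos: [482.5, -10.3, 127.2]
eef_rot: [-3.141, 0.0, 1.919]
wrist_force: [0.8, -1.3, 2.9]
finger_gap: 0.4
clock: 10.6
eef_pos: [482.3, -10.0, 136.9]
eef_rot: [-3.141, -0.001, 1.919]
wrist_force: [-0.0, -0.3, 0.4]
finger_gap: 0.4
t 10.6 tcp in disp [-160.7  -95.1  136.9] rot [-3.141e+00 -1.000e-03  1.919e+00] F [-0.  -0.3  0.4]
tool shift cm [-0.07  0.01 -0.31] turn 0.005 [-0.001 -0.001  0.005]
```

```bash
python3 -m pendant '[[[0,0,-1,0],[0,0,-2.5,0],[0,0,-4.5,0],[0,0,-6.5,0],[0,0,-8,0]]]';python3 -m pendant '[[[4,2,0,0],[8,5,0,0],[12,8,0,0],[12,8,0,0]]]'; python3 go.py
python3 - <<'E'
from ov import *
C={n:cams.camera(n) for n in('top','scene')}
P=np.array([625.92,-129.31,-1.22757]);h=np.append(g(P,(-165,0,0))[:2],P[2])
overlay(C['top'],'ot9.png',P,h,(200,140,360,250),4.8)
overlay(C['scene'],'os9.png',P,h,(190,130,350,270),4.2)
E
```

```text
clock: 11.1
eef_pos: [482.7, -10.1, 218.9]
eef_rot: [3.141, 0.0, 1.919]
wrist_force: [-0.3, 0.3, 0.6]
finger_gap: 0.3
clock: 11.5
eef_pos: [517.2, 134.3, 217.3]
eef_rot: [3.141, -0.001, 1.923]
wrist_force: [-0.6, -0.7, -0.1]
finger_gap: 0.2
t 11.5 tcp in disp [-284.8  -13.6  217.3] rot [ 3.141e+00 -1.000e-03  1.923e+00] F [-0.6 -0.7 -0.1]
top (np.float64(266.6060606060606), np.float64(226.16666666666666)) 132
scene (np.float64(291.4017857142857), np.float64(192.44642857142858)) 112
```

View pics/os9.png

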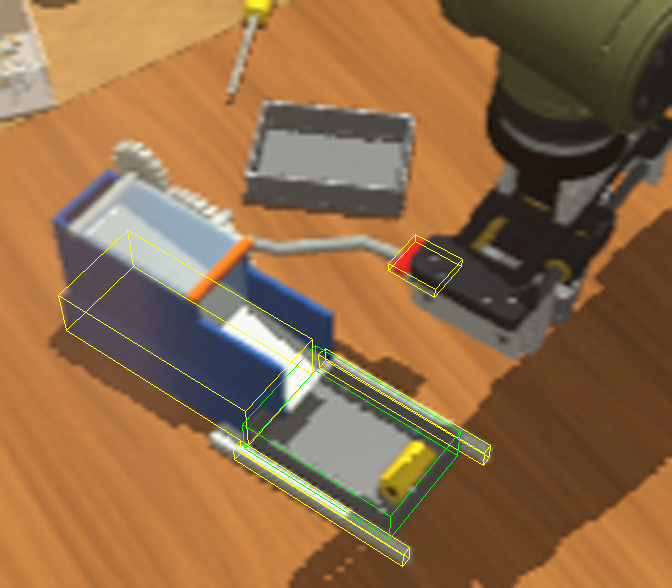

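View pics/ot9.png

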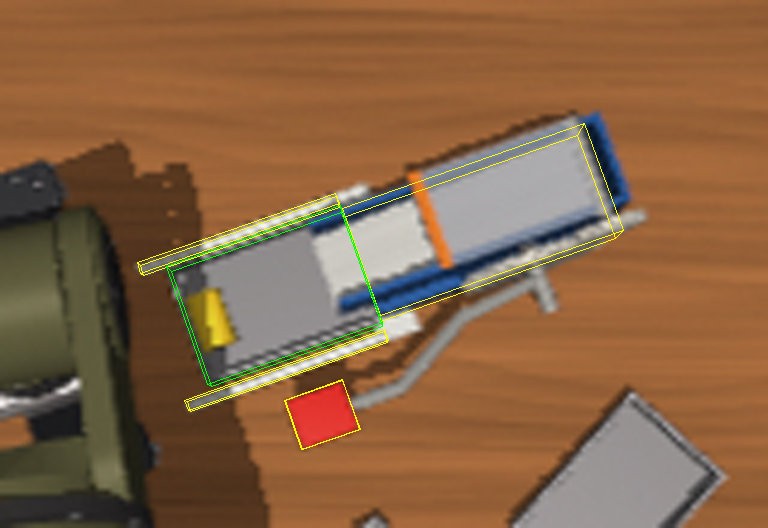

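Run:
```python
from h import *
import pickle
A=pickle.load(open('c4.pkl','rb'));B=cams.camera('scene')
d=np.abs(A['scene']['frame'].astype(int)-B['frame']).sum(2)
cv2.imwrite('pics/d.png',cv2.resize(np.clip(d[200:270,240:315],0,255).astype(np.uint8),None,fx=8,fy=8,interpolation=0))
```

```text
(no output)
```

View pics/d.png

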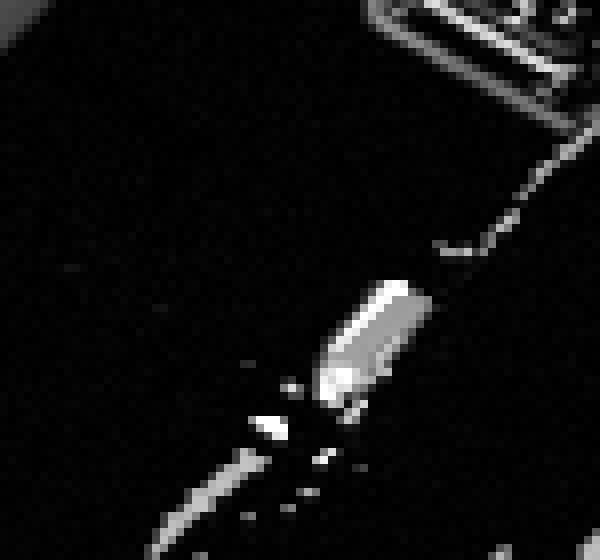

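The difference picture shows only the spacer, plus changes from the arm and its shadow. The tray edges have not moved since it was pushed home, so I'm handing in.

```bash
python3 -c "
from cell import manip
print(manip.sign_off())"
```

```text
the job is handed in; nothing more can be done
None
```

I carried out all three steps and handed the job in at about 11.6 s on the robot's clock; the sign-off itself reports no verdict.

- **Tray:** With closed fingertips I pushed it until it stopped hard. The force rose to about 48 N with no further travel. Afterwards its edges lay on the predicted home outline in both cameras.
- **Lever:** I pressed the pad down to about 64 mm and held it there. The lid rose, and the picture showed the spacer lying in the tray.
- **Lid closing:** I eased the lever up at no more than about 0.04 m/s, well under the 0.15 m/s limit. The upward force stayed at about 3–4 N until the pad reached rest, then dropped to zero.

**Last checks:**
- The lid strip and the lever pad were back at their starting image positions.
- The spacer lay inside the tray near its front wall.
- A picture difference showed no movement of the tray after it was pushed home.
- The robot was clear of everything.

**Not fully confirmed:**
- At first contact with the lever the force sensor read about 0 N, although the lid had already begun to lift. I relied on the pictures for that moment.
- I did not measure the bystanders' positions afterwards. The arm never worked near them.

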